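Clear the evaporator heater and put its cover on

ROBOT

A 6-joint arm with a two-finger parallel gripper is mounted at the origin on the work surface. World frame = base frame: x ahead of the robot, y to its left, z up, the work surface at z = 0. Lengths are in mm, angles in rad, forces in N, time in s.
With the tool pointing down it reaches from about 275 to 750 mm from the base axis. Payload 10.2 kg.
Tool frame: the origin (TCP) lies between the finger pads; the fingertips stand 8 mm ahead of it and the grasp point (between the pads) lies 11 mm behind it; z points along the fingers, y is the line along which they close (so a half turn about z gives the same grasp; the last joint's range is limited). The gripper opens to 85 mm and grips with 20 to 120 N. Pads are 22 mm wide; open, the fingers measure 114 mm over their backs; the gripper's body (76 mm by 85 mm) begins 54 mm behind the grasp point. The pads swing forward as they close: fully open they stand 13 mm farther back than shut.
Start: joints at [0.972, 0.313, 1.498, -0, 1.331, -0.223], TCP at [192.697, 488.364, 239.294] pointing down, gripper open.
Joint ranges: [-2.94, 2.94], [-0.97, 2.17], [0.19, 2.56], [-1.23, 4.37], [0.02, 3.11], [-2.88, 2.88]. Speed limits (rad/s): [2.39, 2.39, 3.01, 3.14, 3.14, 3.14].

INTERFACE

Orientations are given as a unit quaternion [w, x, y, z].
In Python, from rig import * gives the robot as it stands.
- The arm moves only by the shell command python3 -m handwheel 'ROWS' [FORCE]. ROWS is JSON, a list that holds one entry, the list of rows, each a list of 7 numbers: the shift along the world's x, y, z in mm, then the turn, a rotation vector about the world's x, y, z in degrees, then the opening, from -1 (shut) to 1 (fully open). A call has 1 to 8 rows; each row shifts and turns the commanded pose from where the row before left it; what a row does not reach is not made up. A row lasts 1/8 s, in which the tool goes at most 62.5 mm and 10.7 degrees, less where a joint would pass 70% of its speed; a pose out of reach is approached as far as the arm can. A call is refused whole if a number of a shift passes 62.5 or a number of a turn 10.7, either way. A call with a gripper value outside its range is refused whole. The fingers move at their own pace and stop on an object; FORCE is the grip in N (left out, the last holds). Time passes only in rows, so rows that do not move let the fingers close. It gives the time, the measured TCP pose, the force, the opening and the grip force at its end, in the units of the state.
- sense(): the state, without advancing time (a new reading comes with each control period).
- capture(name): name is "side" or "top"; returns a dict with "image" (480x640x3 uint8, red, green, blue), "fx", "fy", "cx", "cy" (pixels), "rvec" (rotation vector, rad) and "tvec" (3), from world to camera coordinates, as OpenCV has them. Camera axes: x right, y down, z forward; pixel columns grow to the right and rows downward; lengths in mm; the calibration is good to about 2 mm. A picture is of the moment at which its call begins. There is no depth.
- finish_job(): hands the job in; it is judged then, once.
The state is a dict: "time_s": time; "joints": joint angles; "dq": joint speeds; "tau": joint torques, N m; "eef_pos": TCP position; "ee_rot": TCP orientation; "force": force on the tool from outside, world axes, zero at the start; "wrist_torque": the same for the moment, N m; "grip_width": opening from 0.0 (shut) to 1.0 (fully open); "grip_force": force on a finger pad.
Only numpy, scipy, OpenCV 4.12 (cv2) and the standard library are available. Lean on these libraries where they do the work, as an engineer would, in place of code of your own. Each camera call takes 0.05 s, during which the arm holds its last target. There are 200 camera calls.

TASK

Take the handled steel canister off the evaporator's heater, keeping it upright and clear of the fragile head that hangs over it, and set it down gently so that it stands wholly on the round cork mat. Then put the aluminium cover plate on the heater so that it drops over both brass pins and lies flat. Leave the other things on the bench where they are.

Things in the scene. Friction and masses are not known exactly. Their poses are not given: they have to be found in the camera images.
- canister: Closed steel canister with a blue band and fixed lid, 0.5 kg: 104 mm diameter (108 at the lid), 82 mm tall. Origin: centre of underside, z up. Starts on the heater's disc.
- can_grip (a point): Middle of the canister's rigid black arched handle, 122 mm above the canister's underside, over its centre. The arch's straight level top bar, 12 mm thick and 60 mm long, runs along the canister's x axis, which starts within 0.25 rad of the evaporator's x axis.
- cover: Loose aluminium cover plate, 140 (x) x 150 (y) x 6 mm, 0.3 kg, lying flat on the bench. Origin: centre of underside, z up. Two through holes of 16 mm diameter at (x, y) = (45, 58) and (-45, -58) mm; it also fits turned by half a turn.
- cover_grip (a point): Middle of the bar of the cover's black bridge handle, 42 mm above the cover's underside, over its centre. Bar 90 mm long along the cover's x, 14 mm thick, 12 mm high, on two posts at x = +-38 mm.
- evaporator: Small white rotary evaporator, fixed. Origin: on the bench under the heater's centre; x points from its front (dark panel, turned to the right as the robot sees it) to its column, z up. Heater housing 170 x 170 mm, top at 60 mm. Behind it a base 50 mm high reaches x = 205 mm; the column (45 x 50 mm) stands at x = 165, y = 45 mm.
- heater (a point): Centre of the top of the heater's dark disc (112 mm diameter), 62 mm above the bench; the canister and the seated cover rest on it. Beside the disc two upright brass pins, 10 mm diameter with tapered tips, tops 76 mm above the bench, at (x, y) = (45, 58) and (-45, -58) mm in the evaporator's frame.
- head: Fragile white drive head with glass condenser (at x = 150 mm, top at 500 mm) on the column, over the heater. Same frame as the evaporator. Underside 272 mm above the bench; y -35 to 35 mm, 70 mm high, from x = 195 forward to 10 mm; a black nose (34 mm diameter, axis at 307 mm) goes on to x = -10 mm. For the handle below, lean the gripper back to the evaporator's front by 25 to 45 degrees.
- mat: Round cork mat fixed to the bench, 150 mm in diameter, 12 mm thick, beside the evaporator, left or right (the cover plate lies on the other side). Origin: centre of its underside, z up.
- amber_bottle: Bystander: amber glass bottle with black cap, 64 mm diameter, 150 mm tall. Origin: centre of its underside.
- beaker: Bystander: glass beaker, 70 mm diameter, 90 mm tall. Origin: centre of its underside.
- white_jar: Bystander: white plastic jar with red cap, 56 mm diameter, 80 mm tall. Origin: centre of its underside.
- spatula: Bystander: lab spatula with blue handle, 120 mm long, lying flat. Origin: in its handle-to-tip middle, at the underside.
- dish: Bystander: white porcelain dish, 70 mm diameter, 35 mm tall. Origin: centre of its underside.
- timer: Bystander: yellow timer box, 50 x 70 x 30 mm. Origin: centre of its underside.
Not all that is in view belongs to the job. Leave any green or orange look-alike of the canister alone.

How it is judged:
By the outcome, as a careful person would: the job done as asked, in the order asked, and still so for the second after the job is handed in, with the robot touching nothing.
It also fails if it takes over 72 s, if anything falls off the work surface, if the arm or the gripper's body presses on something with over 40 N, if the wrist force passes 120 N, or if a joint passes its speed limit or range.

## Working session

There is one attempt and no reset: what is moved stays moved. The work goes in short steps, Python scripts to look and compute and a shell command to move; the robot and the scene stay as the last step left them, time stands still between calls to the robot, and variables do not carry over. Pictures are saved under pics/ and viewed, at most 10 in all, crops included, and the job is handed in when it is done.

```bash
mkdir -p pics; ls; python3 - <<'E'
from rig import *
import cv2,numpy as np,pickle
d={}
for n in("side","top"):
    c=capture(n);d[n]=c
    cv2.imwrite(f"pics/{n}0.png",c["image"][:,:,::-1])
    R=cv2.Rodrigues(np.array(c["rvec"]))[0];print(n,c["fx"],c["cx"],c["cy"],-R.T@np.array(c["tvec"]),R[2])
pickle.dump(d,open("cap0.pkl","wb"))
print(sense())
E
```

```text
pics
side 536.357346043233 313.4074186250083 241.64558612919814 [   7.71337931 -685.90799269 1133.05501209] [ 0.43090856  0.46075468 -0.77590137]
top 524.4532673221895 307.86829977675995 233.3628574325366 [ 414.27019564 -118.56159779 1402.09678961] [ 0.11004134  0.02343711 -0.99365065]
{'time_s': 0.1, 'joints': array([ 9.71598814e-01,  3.13377945e-01,  1.49837121e+00,  3.28680244e-05,
        1.33097086e+00, -2.23419534e-01]), 'dq': array([ 1.02984946e-03, -8.00207447e-06, -3.28848134e-03,  1.94017155e-04,
       -1.22264527e-03,  1.42282670e-03]), 'tau': array([ 3.98028729e-03, -4.12903976e+01, -2.60142356e+01, -1.33285057e-04,
        2.96532919e-03,  3.61545290e-05]), 'eef_pos': array([192.56129185, 488.17831138, 238.79672812]), 'ee_rot': array([-2.39994018e-04,  1.86789269e-01,  9.82399843e-01, -5.10285298e-04]), 'force': array([ 1.05197321,  0.29263044, -0.4455653 ]), 'wrist_torque': array([-0.00212564, -0.03226097,  0.02238583]), 'grip_force': 0.0, 'grip_width': 0.9985665908256725}
```

View pics/side0.png

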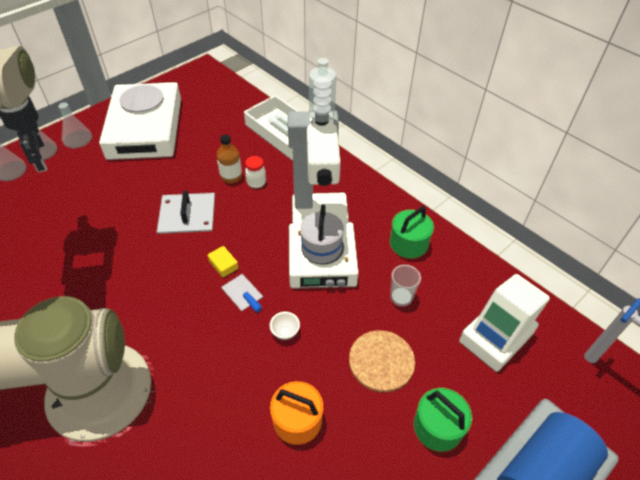

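View pics/top0.png

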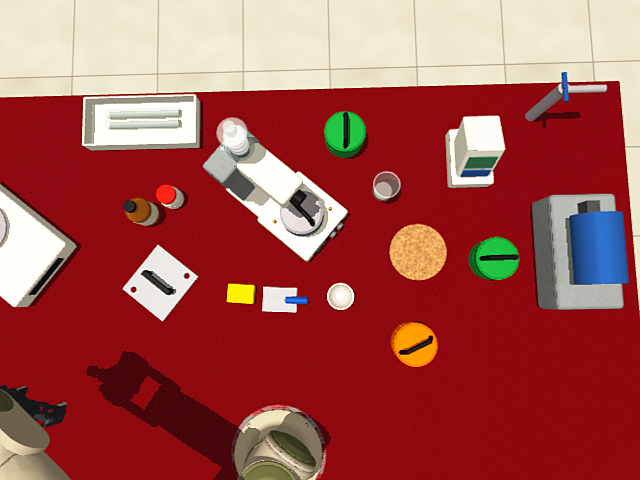

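Side view: canister on the heater at (322,238) with its handle at (322,222), under the nose at (325,178). The mat is at (382,360) and the cover at (186,212). Top view: handle ≈(303,208), mat (418,251), cover (160,283). Next I'll enlarge the details.

```bash
python3 - <<'E'
import cv2,numpy as np,pickle
d=pickle.load(open("cap0.pkl","rb"))
T=d["top"]["image"][:,:,::-1];S=d["side"]["image"][:,:,::-1]
def cr(I,x,y,w,h,W,H):return cv2.resize(np.ascontiguousarray(I[y:y+h,x:x+w]),(W,H),interpolation=cv2.INTER_CUBIC)
a=cr(T,255,165,100,100,400,400);b=cr(S,280,160,100,133*100//133,400,400)
c=cr(T,110,240,100,50+0,400,200);c=cr(T,115,240,90,90,200,200);e=cr(S,145,180,80,80,200,200);
f=cr(T,380,210,80,80,200,200);g=cr(S,340,320,80,80,200,200)
cv2.imwrite("pics/crop1.png",np.vstack([np.hstack([a,b]),np.hstack([c,e,f,g])]))
E
```

```text
(no output)
```

View pics/crop1.png

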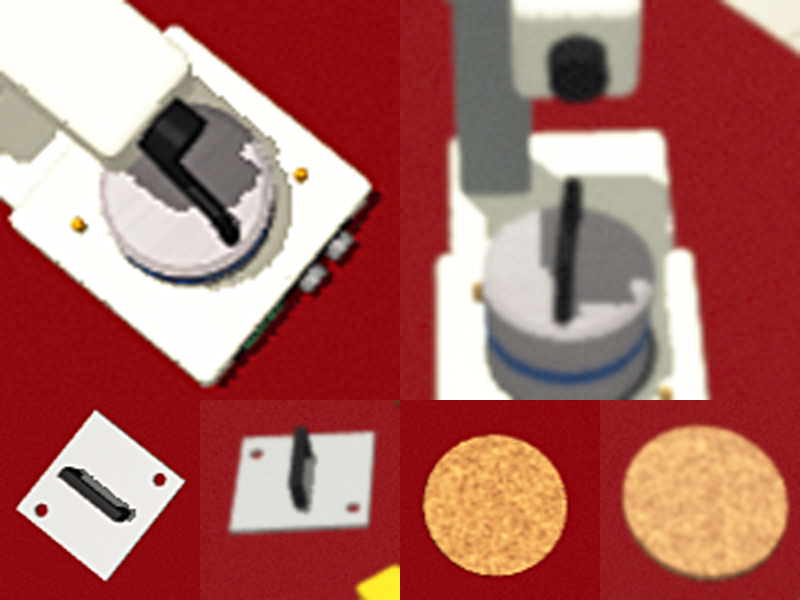

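```bash
cat > h.py <<'E'
import cv2,numpy as np,pickle
def cam(c):
    R=cv2.Rodrigues(np.array(c["rvec"]))[0];t=np.array(c["tvec"]).ravel()
    K=np.array([[c["fx"],0,c["cx"]],[0,c["fy"],c["cy"]],[0,0,1]]);return K,R,t
def ray(c,p):
    K,R,t=cam(c);v=R.T@np.linalg.inv(K)@np.array([p[0],p[1],1]);return -R.T@t,v/np.linalg.norm(v)
def plane(c,p,z):
    o,v=ray(c,p);return o+v*(z-o[2])/v[2]
def tri(c1,p1,c2,p2):
    o1,v1=ray(c1,p1);o2,v2=ray(c2,p2)
    s=np.linalg.lstsq(np.c_[v1,-v2],o2-o1,rcond=None)[0];a=o1+v1*s[0];b=o2+v2*s[1]
    return (a+b)/2,np.linalg.norm(a-b)
def proj(c,P):
    K,R,t=cam(c);return cv2.projectPoints(np.float64(P).reshape(-1,3),R,t,K,None)[0][:,0]
def blobs(c,lo,hi,roi,amin=3):
    x,y,w,h=roi;H=cv2.cvtColor(c["image"],cv2.COLOR_RGB2HSV)[y:y+h,x:x+w]
    n,l,s,ce=cv2.connectedComponentsWithStats(cv2.inRange(H,lo,hi))
    return [(ce[i]+[x,y],s[i,4]) for i in range(1,n) if s[i,4]>=amin]
E
python3 - <<'E'
from h import *
np.set_printoptions(precision=1,suppress=True)
d=pickle.load(open("cap0.pkl","rb"));T=d["top"];S=d["side"]
print("pins T",blobs(T,(12,120,80),(30,255,255),(262,195,80,40)));print("pins S",blobs(S,(10,90,60),(30,255,255),(290,220,70,50)))
print("mat T",blobs(T,(8,60,120),(25,200,255),(380,215,80,80),300));print("mat S",blobs(S,(8,60,100),(25,200,255),(340,320,80,75),300))
a=tri(T,(274.3,221),S,(299.3,233));b=tri(T,(330.2,208.7),S,(346.5,258));print("pins",a,b)
m=(a[0]+b[0])/2;v=a[0]-b[0];print(m,np.linalg.norm(v))
h=[tri(T,(133.5,289.5),S,(145+57*.4,180+54*.4)),tri(T,(187,276),S,(145+153*.4,180+108*.4))];print("holes",h)
print([plane(T,p,6) for p in((133.5,289.5),(187,276))],[plane(S,p,6) for p in((167.8,201.6),(206.2,223.2))])
for c,ps in((T,[(101,190),(110,228),(150,262),(274,190),(265,150)]),(S,[(84,265),(254,280),(165,340),(165,207),(110,318),(230,320)])):
    x0,y0=(255,165) if c is T else (280,160)
    for z in(144,):
        P=np.array([plane(c,(x0+p[0]/4,y0+p[1]/4),z)[:2] for p in ps])
        A=np.c_[2*P,np.ones(len(P))];s=np.linalg.lstsq(A,(P**2).sum(1),rcond=None)[0];print("lid",s[:2],np.sqrt(s[2]+s[:2]@s[:2]))
E
```

```text
pins T [(array([330. , 208.2]), np.int32(10)), (array([274.1, 220.7]), np.int32(9))]
pins S [(array([298.8, 232.4]), np.int32(5)), (array([346. , 258.7]), np.int32(13))]
mat T [(array([417.6, 251.7]), np.int32(2538))]
mat S [(array([381.6, 360.6]), np.int32(3217))]
pins (array([597.4,  -0.6,  57.5]), np.float64(0.624625989557181)) (array([ 625.6, -146.1,   64.8]), np.float64(1.2467284544184827))
[611.5 -73.3  61.1] 148.36244528046615
holes [(array([428.5, 385.3,  -2.9]), np.float64(2.100710503663267)), (array([461.7, 241. ,  -2.2]), np.float64(1.3074994034749454))]
[array([427.6, 382.7,   6. ]), array([460.9, 239.2,   6. ])] [array([426. , 376.1,   6. ]), array([459. , 233.9,   6. ])]
lid [607.8 -74.8] 52.4713517048058
lid [602.3 -81.6] 52.24147812627876
```

```bash
python3 - <<'E'
from h import *
np.set_printoptions(precision=1,suppress=True)
d=pickle.load(open("cap0.pkl","rb"));T=d["top"];S=d["side"]
pa=plane(T,(274.1,220.7),70);pb=plane(T,(330,208.2),70);print(pa,pb,np.linalg.norm(pa-pb),"S",plane(S,(298.8,232.4),70),plane(S,(346,258.7),70))
m=(pa+pb)/2;v=pa-pb;ye=np.arctan2(v[1],v[0])-np.arctan2(58,45);print("evap",m,np.degrees(ye))
ca=plane(T,(133.5,289.5),6);cb=plane(T,(187,276),6);v=ca-cb;yc=np.arctan2(v[1],v[0])-np.arctan2(58,45);print("cover",(ca+cb)/2,np.degrees(yc))
print("mat",plane(T,(417.6,251.7),12),plane(S,(381.6,360.6),12),tri(T,(417.6,251.7),S,(381.6,360.6)))
# overlay
def bar(c,col,I,x0,y0,k,ctr,yaw,z,L):
    e=np.array([np.cos(yaw),np.sin(yaw),0])*L;P=[np.r_[ctr[:2],z]-e,np.r_[ctr[:2],z]+e]
    q=((proj(c,P)-[x0,y0]+.5)*k-.5).astype(int);cv2.line(I,q[0],q[1],col,1)
def ring(c,col,I,x0,y0,k,ctr,z,r):
    a=np.linspace(0,6.28,80);P=np.c_[ctr[0]+r*np.cos(a),ctr[1]+r*np.sin(a),0*a+z]
    cv2.polylines(I,[((proj(c,P)-[x0,y0]+.5)*k-.5).astype(np.int32)],True,col,1)
out=[]
for c,x0,y0,x1,y1 in((T,275,180,120,245),(S,290,195,150,175)):
    row=[]
    for x,y in((x0,y0),(x1,y1)):
        k=400/(66 if x==x0 else 80);n=66 if x==x0 else 80;hh=int(n*.75)
        I=cv2.resize(np.ascontiguousarray(c["image"][y:y+hh,x:x+n,::-1]),(400,300),interpolation=cv2.INTER_CUBIC)
        if x==x0:
            ring(c,(0,255,0),I,x,y,k,(608,-76),144,54);bar(c,(0,255,255),I,x,y,k,(608,-76),ye,184,30)
        else: bar(c,(0,255,255),I,x,y,k,(ca+cb)/2,yc,42,45)
        row.append(I)
    out.append(np.hstack(row))
cv2.imwrite("pics/ov.png",np.vstack(out))
E
```

```text
[596.3  -1.   70. ] [ 625.6 -145.1   70. ] 147.0478411651198 S [591.2  -6.4  70. ] [ 620.7 -149.8   70. ]
evap [610.9 -73.1  70. ] 49.322404476798184
cover [444.2 311.    6. ] 50.889239514952195
mat [ 513.6 -375.    12. ] [ 507.1 -382.5   12. ] (array([ 514.7, -378. ,   -4.8]), np.float64(0.2123158537585342))
```

View pics/ov.png

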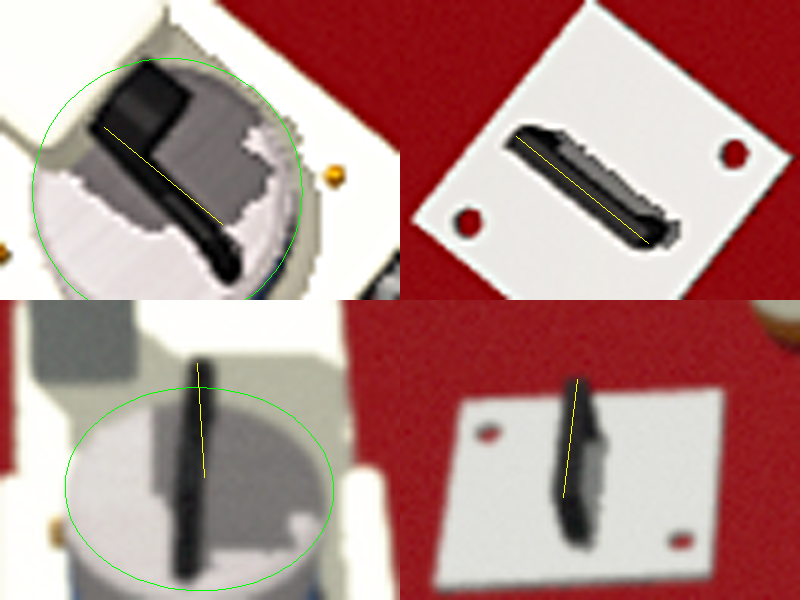

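Overlay: the cover's bar line lies on the bar in both views. The canister bar, running (103,119) to (201,219) in the upper-left panel, is about 7° off the evaporator's axis, giving a yaw near 42°. The lid ring is centred within about 2 mm.

```bash
cat >> h.py <<'E'
from scipy.spatial.transform import Rotation as Ro
def go(grip,yaw,lean,back=0,s=None):
    "shift and rotvec (deg) from present pose to grasp of grip point, tool leaning"
    from rig import sense
    s=s or sense();y,l=np.radians([yaw,lean]);ex=np.array([np.cos(y),np.sin(y),0])
    tz=np.sin(l)*ex-np.cos(l)*np.array([0,0,1]);ty=np.array([-np.sin(y),np.cos(y),0])
    q=s["ee_rot"];R0=Ro.from_quat([q[1],q[2],q[3],q[0]]);best=None
    for k in(1,-1):
        R=Ro.from_matrix(np.c_[np.cross(k*ty,tz),k*ty,tz]);rv=np.degrees((R*R0.inv()).as_rotvec())
        if best is None or np.linalg.norm(rv)<np.linalg.norm(best):best=rv
    p=np.array(grip)+(11-back)*tz
    return p-s["eef_pos"],best,tz
E
python3 - <<'E'
from h import *
np.set_printoptions(precision=2,suppress=True)
print(go((608,-75,184),42,43,140))
from rig import sense
print(go((608,-75,184),42,43,0))
q=sense()["ee_rot"];print(Ro.from_quat([q[1],q[2],q[3],q[0]]).as_matrix())
E
```

```text
(array([ 350.06, -622.05,   39.55]), array([  8.09, -44.48,  60.42]), array([ 0.51,  0.46, -0.73]))
(array([ 421.01, -558.16,  -62.84]), array([  8.09, -44.48,  60.42]), array([ 0.51,  0.46, -0.73]))
[[-0.93  0.37 -0.  ]
 [ 0.37  0.93 -0.  ]
 [ 0.   -0.   -1.  ]]
```

```bash
python3 -m handwheel '[[[22,-39,5,0.5,-2.8,3.8,1],[22,-39,5,0.5,-2.8,3.8,1],[22,-39,5,0.5,-2.8,3.8,1],[22,-39,5,0.5,-2.8,3.8,1],[22,-39,5,0.5,-2.8,3.8,1],[22,-39,5,0.5,-2.8,3.8,1],[22,-39,5,0.5,-2.8,3.8,1],[22,-39,5,0.5,-2.8,3.8,1]]]' 40
python3 -m handwheel '[[[22,-39,0,0.5,-2.8,3.8,1],[22,-39,0,0.5,-2.8,3.8,1],[22,-39,0,0.5,-2.8,3.8,1],[22,-39,0,0.5,-2.8,3.8,1],[22,-39,0,0.5,-2.8,3.8,1],[22,-39,0,0.5,-2.8,3.8,1],[22,-39,0,0.5,-2.8,3.8,1],[0,0,0,0,0,0,1]]]'
python3 - <<'E'
from h import *
np.set_printoptions(precision=2,suppress=True)
print(go((608,-75,184),42,43,140))
from rig import capture
for n in("side","top"): cv2.imwrite(f"pics/{n}1.png",capture(n)["image"][:,:,::-1])
I=np.hstack([cv2.imread("pics/side1.png")[80:380,200:600],cv2.imread("pics/top1.png")[100:400,180:580]]);cv2.imwrite("pics/p1.png",I)
E
```

```text
time_s: 1.1
eef_pos: [369.0, 175.2, 279.5]
ee_rot: [0.183, -0.081, 0.977, 0.07]
force: [1.3, 0.1, 0.1]
grip_width: 0.998
grip_force: 0.0
time_s: 2.1
eef_pos: [558.5, -50.0, 325.7]
ee_rot: [0.289, -0.271, 0.911, 0.114]
force: [-0.7, 0.0, -0.6]
grip_width: 1.0
grip_force: 0.0
(array([-15.86, -83.86, -47.4 ]), array([ 1.94, -7.2 ,  7.76]), array([ 0.51,  0.46, -0.73]))
```

View pics/p1.png

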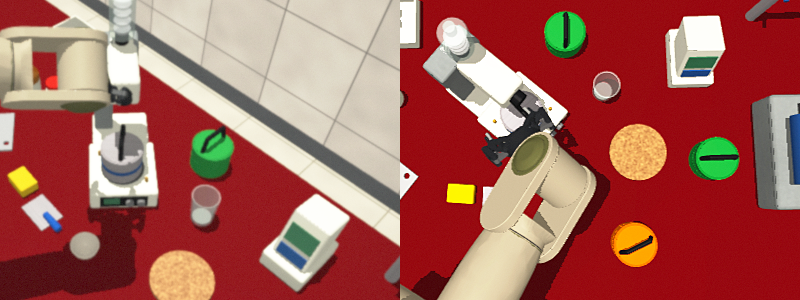

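Side and top pictures show the gripper beside the nose, at (510,130) in the right panel, short of its target because the arm was speed-limited. I'll back off to the front first.

```bash
python3 -m handwheel '[[[-15,-20,0,0,0,0,1],[-15,-20,0,0,0,0,1],[-15,-20,-5,0.4,-1.2,1.3,1],[0,-10,-10,0.4,-1.2,1.3,1],[8,-10,-12,0.4,-1.2,1.3,1],[10,-4,-12,0.4,-1.2,1.3,1],[10,0,-8,0.3,-1.2,1.3,1],[0,0,0,0,-1.2,1.3,1]]]'
python3 - <<'E'
from h import *
np.set_printoptions(precision=2,suppress=True)
print(go((608,-75,184),42,43,140))
from rig import sense
print(sense()["joints"])
E
```

```text
time_s: 3.2
eef_pos: [595.8, -72.2, 342.0]
ee_rot: [0.293, -0.284, 0.904, 0.126]
force: [0.3, -0.3, -0.1]
grip_width: 1.004
grip_force: 0.0
(array([-53.2 , -61.69, -63.67]), array([ 1.04, -6.78,  5.78]), array([ 0.51,  0.46, -0.73]))
[-0.57  0.25  1.45  0.65  1.29 -2.88]
```

```bash
python3 -m handwheel '[[[-6,-6,9,1,0.9,-1.5,1],[-12,-12,15,1,0.9,-1.5,1],[-15,-15,20,1,0.9,-1.5,1],[-15,-15,20,1,0.9,-1.5,1]]]'
python3 - <<'E'
from h import *
np.set_printoptions(precision=2,suppress=True)
from rig import sense
s=sense();q=s["ee_rot"];print(s["joints"],Ro.from_quat([q[1],q[2],q[3],q[0]]).as_matrix()[:,2])
print(go((608,-75,184),42,43,140))
E
```

```text
time_s: 3.7
eef_pos: [546.0, -121.5, 408.5]
ee_rot: [0.281, -0.22, 0.922, 0.149]
force: [0.0, -0.6, -0.7]
grip_width: 0.997
grip_force: 0.0
[-0.71  0.17  1.37  0.64  1.51 -2.76] [ 0.45  0.4  -0.8 ]
(array([  -3.36,  -12.34, -130.12]), array([ -3.09, -10.6 ,  11.73]), array([ 0.51,  0.46, -0.73]))
```

```bash
for i in 1 ; do python3 -m handwheel '[[[-2,-3,0,4.3,3.8,-7.6,1],[-2,-3,0,4.3,3.8,-7.6,1],[-2,-3,0,4.3,3.8,-7.6,1],[-2,-3,0,4.3,3.8,-7.6,1],[0,0,0,4.3,3.8,-7.6,1],[0,0,0,4.3,3.8,-7.6,1],[0,0,0,4.3,3.8,-7.6,1],[0,0,0,4.3,3.8,-7.6,1]]]'; python3 -m handwheel '[[[0,0,0,4.3,3.8,-7.6,1],[0,0,0,4.3,3.8,-7.6,1],[0,0,0,4.3,3.8,-7.6,1],[0,0,0,4.3,3.8,-7.6,1],[0,0,0,4.3,3.8,-7.6,1],[0,0,0,4.3,3.8,-7.6,1],[0,0,0,4.3,3.8,-7.6,1],[0,0,0,4.3,3.8,-7.6,1]]]'; done
python3 - <<'E'
from h import *
np.set_printoptions(precision=2,suppress=True)
from rig import sense
print(sense()["joints"]);print(go((608,-75,184),42,43,140))
E
```

```text
time_s: 4.7
eef_pos: [538.5, -133.2, 407.8]
ee_rot: [0.129, 0.398, 0.861, 0.291]
force: [-0.5, -0.1, 0.4]
grip_width: 0.999
grip_force: 0.0
time_s: 5.7
eef_pos: [538.5, -133.2, 407.9]
ee_rot: [-0.078, 0.844, 0.432, 0.308]
force: [-0.6, 0.6, -0.9]
grip_width: 1.002
grip_force: 0.0
[-0.74  0.17  1.38  0.64  1.52 -0.12]
(array([   4.14,   -0.69, -129.51]), array([10.19,  1.07, -9.18]), array([ 0.51,  0.46, -0.73]))
```

```bash
python3 -m handwheel '[[[0,0,-20,1.7,0.2,-1.5,1],[1,0,-20,1.7,0.2,-1.5,1],[1,0,-20,1.7,0.2,-1.5,1],[1,0,-20,1.7,0.2,-1.5,1],[1,0,-20,1.7,0.2,-1.5,1],[0,0,-20,1.7,0.2,-1.5,1],[0,0,-10,0,0,0,1],[0,0,0,0,0,0,1]]]'
python3 - <<'E'
from h import *
np.set_printoptions(precision=2,suppress=True)
print(go((608,-75,184),42,43,140),go((608,-75,184),42,43,0))
from rig import capture,sense
print(sense()["joints"])
d={n:capture(n) for n in("side","top")};pickle.dump(d,open("cap1.pkl","wb"))
a=d["side"]["image"][120:320,230:430,::-1];b=d["top"]["image"][130:330,220:420,::-1]
cv2.imwrite("pics/p2.png",cv2.resize(np.hstack([a,b]),(800,400)))
E
```

```text
time_s: 6.7
eef_pos: [543.0, -133.1, 277.2]
ee_rot: [-0.132, 0.867, 0.338, 0.342]
force: [0.7, -0.6, -0.2]
grip_width: 1.0
grip_force: 0.0
(array([-0.36, -0.78,  1.15]), array([ 0.12,  0.04, -0.51]), array([ 0.51,  0.46, -0.73])) (array([  70.6 ,   63.1 , -101.24]), array([ 0.12,  0.04, -0.51]), array([ 0.51,  0.46, -0.73]))
[-0.77  0.25  1.66  0.79  1.29 -0.2 ]
```

View pics/p2.png

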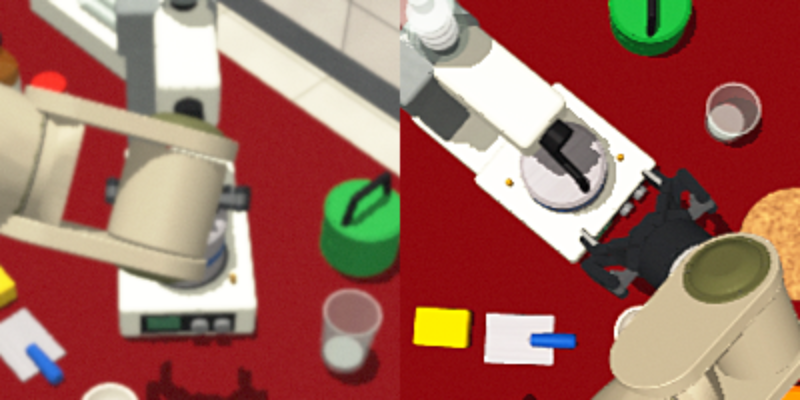

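Right panel: the open fingertips, at (588,238) and (650,178), face the handle at (575,165) in line with it, with the lean along the bar. I'll check the lateral alignment against the measured TCP.

```bash
python3 - <<'E'
from h import *
np.set_printoptions(precision=2,suppress=True)
d=pickle.load(open("cap1.pkl","rb"));T=d["top"]
tz=np.array([.51,.46,-.73]);tcp=np.array([543,-133.1,277.2])-5*tz
print(tcp, plane(T,(329.5,234),tcp[2]))
n=np.array([-np.sin(np.radians(42)),np.cos(np.radians(42)),0]);g=plane(T,(301.9,209.7),184);print("lat finger",n@(plane(T,(329.5,234),tcp[2])-tcp),"lat bar",n@(g-[608,-75,184]),g)
E
```

```text
[ 540.45 -135.4   280.85] [ 536.12 -138.58  280.85]
lat finger 0.5314851259807649 lat bar 0.4243539229999615 [605.38 -76.78 184.  ]
```

```bash
python3 -m handwheel '[[[14,12.5,-20,0,0,0,1],[14,12.5,-20,0,0,0,1],[14,12.5,-20,0,0,0,1],[11,10,-16,0,0,0,1],[9,8,-12,0,0,0,1],[5,4,-7,0,0,0,1],[3,3,-5,0,0,0,1],[0,0,0,0,0,0,1]]]'
python3 -m handwheel '[[[0,0,0,0,0,0,-0.3],[0,0,0,0,0,0,-0.5],[0,0,0,0,0,0,-0.7],[0,0,0,0,0,0,-0.9],[0,0,0,0,0,0,-1],[0,0,0,0,0,0,-1],[0,0,0,0,0,0,-1],[0,0,0,0,0,0,-1]]]' 50
```

```text
time_s: 7.8
eef_pos: [613.2, -70.4, 176.8]
ee_rot: [-0.132, 0.867, 0.338, 0.342]
force: [-0.3, -0.0, 0.3]
grip_width: 0.998
grip_force: 0.0
time_s: 8.8
eef_pos: [613.1, -70.3, 176.9]
ee_rot: [-0.132, 0.867, 0.338, 0.342]
force: [-3.3, 1.3, 5.0]
grip_width: 0.123
grip_force: 48.8
```

```bash
python3 -m handwheel '[[[0,0,4,0,0,0,-1],[0,0,4,0,0,0,-1],[0,0,0,0,0,0,-1]]]'; python3 - <<'E'
from h import *
np.set_printoptions(precision=2,suppress=True)
print(go((608,-75,184),42,43,0))
from rig import sense
s=sense();print(s["force"],s["wrist_torque"])
E
```

```text
time_s: 9.18
eef_pos: [613.1, -70.5, 184.7]
ee_rot: [-0.132, 0.867, 0.338, 0.341]
force: [0.2, 0.3, -6.3]
grip_width: 0.124
grip_force: 48.6
(array([ 0.44,  0.57, -8.72]), array([ 0.13,  0.03, -0.5 ]), array([ 0.51,  0.46, -0.73]))
[ 0.17  0.34 -6.32] [-0.63  0.66  0.  ]
```

```bash
python3 -m handwheel '[[[-3,-3,7,0,0,0,-1],[-5,-6,8,0,0,0,-1],[-7,-8,9,0,0,0,-1],[-10,-12,0,0,0,0,-1],[-12,-15,0,0,0,0,-1],[-16,-18,0,0,0,0,-1],[-18,-20,0,0,0,0,-1],[-16,-18,0,0,0,0,-1]]]'
python3 -m handwheel '[[[-8,-14,0,0,0,0,-1],[0,-20,0,0,0,0,-1],[0,-24,0,0,0,0,-1],[0,-28,0,0,0,0,-1],[0,-28,0,0,0,0,-1],[0,-26,0,0,0,0,-1],[0,-18,0,0,0,0,-1],[0,-10,0,0,0,0,-1]]]'
python3 - <<'E'
from h import *
from rig import capture
np.set_printoptions(precision=2,suppress=True)
print(go((513,-376,134),42,43,0))
d={n:capture(n) for n in("side","top")};pickle.dump(d,open("cap2.pkl","wb"))
a=d["side"]["image"][200:440,260:540,::-1];b=d["top"]["image"][150:390,300:580,::-1]
cv2.imwrite("pics/p3.png",cv2.resize(np.hstack([a,b]),(800,343)))
E
```

```text
time_s: 10.18
eef_pos: [524.9, -171.7, 208.7]
ee_rot: [-0.132, 0.867, 0.337, 0.342]
force: [-0.0, 0.5, -4.9]
grip_width: 0.126
grip_force: 48.8
time_s: 11.18
eef_pos: [518.2, -339.7, 208.3]
ee_rot: [-0.132, 0.867, 0.337, 0.342]
force: [0.5, -0.0, -5.6]
grip_width: 0.123
grip_force: 48.8
(array([  0.33, -31.27, -82.37]), array([ 0.1 ,  0.03, -0.49]), array([ 0.51,  0.46, -0.73]))
```

View pics/p3.png

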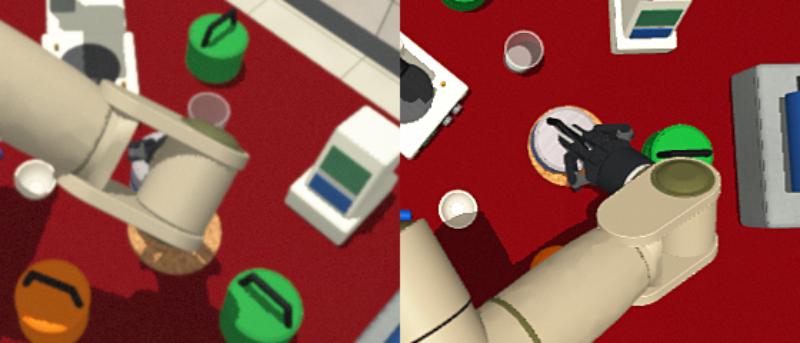

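Right panel: the canister is held upright at (563,140) above the mat at (567,147), with the wrist well above the green look-alike. Now I'll lower it.

```bash
python3 -m handwheel '[[[0,-8,-4,0,0,0,-1],[0,-10,-10,0,0,0,-1],[0,-8,-14,0,0,0,-1],[0,-5,-14,0,0,0,-1],[0,0,-12,0,0,0,-1],[0,0,-10,0,0,0,-1],[0,0,-8,0,0,0,-1],[0,0,-4,0,0,0,-1]]]'
python3 -m handwheel '[[[0,0,-1,0,0,0,-1],[0,0,-1,0,0,0,-1],[0,0,-1,0,0,0,-1],[0,0,0,0,0,0,-1]]]'
```

```text
time_s: 12.28
eef_pos: [518.2, -369.2, 132.4]
ee_rot: [-0.132, 0.867, 0.338, 0.342]
force: [0.4, 0.3, -5.3]
grip_width: 0.122
grip_force: 48.8
time_s: 12.78
eef_pos: [518.1, -369.4, 129.8]
ee_rot: [-0.132, 0.867, 0.338, 0.342]
force: [-0.2, 0.2, -5.7]
grip_width: 0.119
grip_force: 48.8
```

```bash
python3 -m handwheel '[[[0,0,-1,0,0,0,-1],[0,0,-1,0,0,0,-1],[0,0,0,0,0,0,-1]]]'; python3 -m handwheel '[[[0,0,-0.8,0,0,0,-1],[0,0,-0.4,0,0,0,-1]]]'
```

```text
time_s: 13.15
eef_pos: [518.1, -369.4, 127.7]
ee_rot: [-0.132, 0.867, 0.338, 0.342]
force: [0.3, -0.5, -5.3]
grip_width: 0.122
grip_force: 48.8
time_s: 13.4
eef_pos: [518.2, -369.4, 126.9]
ee_rot: [-0.132, 0.867, 0.338, 0.342]
force: [-1.6, 1.3, -2.0]
grip_width: 0.127
grip_force: 49.2
```

```bash
python3 -m handwheel '[[[0,0,-0.5,0,0,0,-1],[0,0,0,0,0,0,-0.6],[0,0,0,0,0,0,-0.3],[0,0,0,0,0,0,0.2],[0,0,0,0,0,0,0.8],[0,0,0,0,0,0,1],[0,0,0,0,0,0,1]]]'
python3 -m handwheel '[[[-5,-4,8,0,0,0,1],[-10,-9,15,0,0,0,1],[-14,-12,20,0,0,0,1],[-15,-13,22,0,0,0,1],[-15,-13,25,0,0,0,1],[-15,-13,25,0,0,0,1],[-10,-5,30,0,0,0,1],[0,10,30,0,0,0,1]]]'
```

```text
time_s: 14.28
eef_pos: [518.1, -369.4, 126.1]
ee_rot: [-0.132, 0.867, 0.338, 0.342]
force: [0.2, -0.1, 0.5]
grip_width: 0.997
grip_force: 0.0
time_s: 15.28
eef_pos: [432.6, -429.7, 302.9]
ee_rot: [-0.131, 0.868, 0.337, 0.341]
force: [0.7, -1.3, 0.2]
grip_width: 0.998
grip_force: 0.0
```

```bash
python3 - <<'E'
from h import *
from rig import sense
np.set_printoptions(precision=2,suppress=True)
print(sense()["joints"]);print(go((444,311,42),50.9,30,100))
E
```

```text
[-1.24  0.54  1.17  0.69  1.74 -0.4 ]
(array([ -16.62,  706.15, -183.87]), array([-9.29,  8.98,  8.47]), array([ 0.32,  0.39, -0.87]))
```

```bash
python3 -m handwheel '[[[-2,15,0,0,0,0,1],[-2,25,0,-0.6,0.6,0.5,1],[-2,35,0,-0.6,0.6,0.5,1],[-2,40,0,-0.6,0.6,0.5,1],[0,40,0,-0.6,0.6,0.5,1],[0,40,0,-0.6,0.6,0.5,1],[0,40,0,-0.6,0.6,0.5,1],[0,40,0,-0.6,0.6,0.5,1]]]'
python3 -m handwheel '[[[0,40,0,-0.6,0.6,0.5,1],[0,40,0,-0.6,0.6,0.5,1],[0,40,0,-0.6,0.6,0.5,1],[0,40,0,-0.6,0.6,0.5,1],[0,40,0,-0.6,0.6,0.5,1],[0,40,-5,-0.6,0.6,0.5,1],[0,40,-10,-0.6,0.6,0.5,1],[0,40,-10,-0.6,0.6,0.5,1]]]'
python3 - <<'E'
from h import *
from rig import sense
np.set_printoptions(precision=2,suppress=True)
print(sense()["joints"]);print(go((444,311,42),50.9,30,100))
E
```

```text
time_s: 16.27
eef_pos: [425.6, -152.7, 302.1]
ee_rot: [-0.122, 0.873, 0.371, 0.293]
force: [-1.0, 0.3, 0.0]
grip_width: 1.003
grip_force: 0.0
time_s: 17.27
eef_pos: [426.2, 167.3, 277.1]
ee_rot: [-0.111, 0.875, 0.408, 0.236]
force: [0.9, -1.0, 0.2]
grip_width: 0.998
grip_force: 0.0
[-0.13 -0.08  1.94  0.51  1.05  0.36]
(array([ -10.24,  109.17, -158.03]), array([-0.26,  0.12,  0.91]), array([ 0.32,  0.39, -0.87]))
```

```bash
python3 -m handwheel '[[[-2,25,-20,0,0,0.3,1],[-2,25,-22,0,0,0.3,1],[-2,22,-24,0,0,0.3,1],[-2,18,-24,0,0,0,1],[-2,12,-24,0,0,0,1],[0,7,-24,0,0,0,1],[0,0,-20,0,0,0,1],[0,0,0,0,0,0,1]]]'
python3 - <<'E'
from h import *
from rig import sense,capture
np.set_printoptions(precision=2,suppress=True)
print(sense()["joints"]);print(go((444,311,42),50.9,30,100)[:2],go((444,311,42),50.9,30,0)[0])
d={n:capture(n) for n in("side","top")};pickle.dump(d,open("cap3.pkl","wb"))
a=d["side"]["image"][120:420,60:460,::-1];b=d["top"]["image"][150:450,60:460,::-1]
cv2.imwrite("pics/p4.png",np.hstack([a,b]))
E
```

```text
time_s: 18.27
eef_pos: [416.2, 275.2, 118.0]
ee_rot: [-0.114, 0.872, 0.414, 0.234]
force: [0.0, 0.4, 1.0]
grip_width: 0.998
grip_force: 0.0
[0.18 0.22 2.09 0.72 0.53 0.29]
(array([-0.26,  1.24,  1.09]), array([-0.31, -0.07,  0.  ])) [ 31.28  40.04 -85.51]
```

View pics/p4.png

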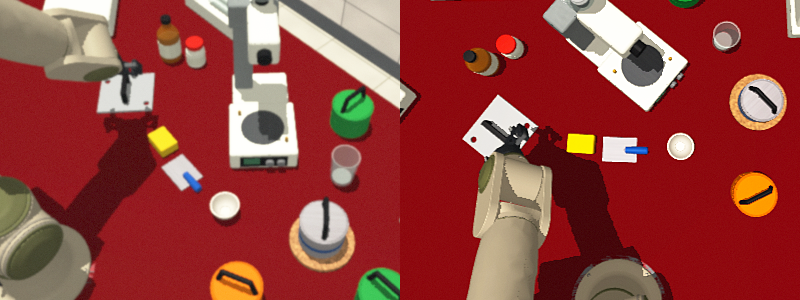

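The canister stands upright on the mat, at (762,98) in the right panel, with cork visible all round. The gripper hangs over the cover's handle at (500,135). Descending.

```bash
python3 -m handwheel '[[[6,8,-17,0,0,0,1],[6,8,-17,0,0,0,1],[6,8,-17,0,0,0,1],[5,6,-13,0,0,0,1],[4,5,-11,0,0,0,1],[3,4,-7,0,0,0,1],[1,1,-3,0,0,0,1],[0,0,0,0,0,0,1]]]'
python3 - <<'E'
from h import *
np.set_printoptions(precision=2,suppress=True)
print(go((444,311,42),50.9,30,0))
E
```

```text
time_s: 19.38
eef_pos: [447.3, 315.6, 33.4]
ee_rot: [-0.114, 0.872, 0.415, 0.235]
force: [0.7, 0.6, 0.3]
grip_width: 1.0
grip_force: 0.0
(array([ 0.16, -0.37, -0.97]), array([-0.32,  0.04, -0.04]), array([ 0.32,  0.39, -0.87]))
```

```bash
python3 -m handwheel '[[[0,0,0,0,0,0,-0.3],[0,0,0,0,0,0,-0.5],[0,0,0,0,0,0,-0.7],[0,0,0,0,0,0,-0.9],[0,0,0,0,0,0,-1],[0,0,0,0,0,0,-1],[0,0,0,0,0,0,-1],[0,0,0,0,0,0,-1]]]' 70
python3 -m handwheel '[[[0,0,5,0,0,0,-1],[0,0,15,0,0,0,-1],[0,0,20,0,0,0,-1],[0,0,25,0,0,0,-1],[0,0,25,0,0,0,-1],[0,0,20,0,0,0,-1],[0,0,10,0,0,0,-1],[0,0,0,0,0,0,-1]]]'
```

```text
time_s: 20.38
eef_pos: [447.2, 315.6, 33.3]
ee_rot: [-0.114, 0.872, 0.415, 0.235]
force: [-3.0, -3.0, 5.4]
grip_width: 0.153
grip_force: 69.1
time_s: 21.38
eef_pos: [447.1, 315.6, 153.1]
ee_rot: [-0.114, 0.872, 0.415, 0.235]
force: [-0.2, -0.6, -3.2]
grip_width: 0.145
grip_force: 68.4
```

```bash
python3 -m handwheel '[[[2,-12,0,0,0,0,-1],[5,-24,0,0,0,0,-1],[7,-32,0,0,0,-0.2,-1],[8,-36,0,0,0,-0.2,-1],[8,-36,0,0,0,-0.2,-1],[8,-36,0,0,0,-0.2,-1],[8,-36,0,0,0,-0.2,-1],[8,-36,0,0,0,-0.2,-1]]]'
python3 -m handwheel '[[[8,-36,0,0,0,-0.2,-1],[8,-36,0,0,0,-0.2,-1],[8,-36,0,0,0,0,-1],[8,-36,-4,0,0,0,-1],[7,-32,-6,0,0,0,-1],[6,-24,-6,0,0,0,-1],[3,-12,-4,0,0,0,-1],[0,0,0,0,0,0,-1]]]'
python3 - <<'E'
from h import *
from rig import sense,capture
np.set_printoptions(precision=2,suppress=True)
d=pickle.load(open("cap3.pkl","rb"));T=d["top"];S=d["side"]
bt=blobs(T,(12,120,80),(30,255,255),(262,195,80,40));bs=blobs(S,(10,90,60),(30,255,255),(285,215,75,60));print(bt,bs)
for c,b in((T,bt),(S,bs)):
    P=sorted([plane(c,x[0],70) for x in b if x[1]>3],key=lambda p:-p[1]);v=P[0]-P[-1];print((P[0]+P[-1])/2,np.linalg.norm(v),np.degrees(np.arctan2(v[1],v[0])-np.arctan2(58,45)))
# lid centre now
print("canister bar/mat check");
s=sense();print(s["joints"],s["eef_pos"],s["force"]);print(go((611,-73,104),49.3,30,0))
d={n:capture(n) for n in("side","top")};pickle.dump(d,open("cap4.pkl","wb"))
a=d["side"]["image"][130:330,260:460,::-1];b=d["top"]["image"][140:340,230:430,::-1]
cv2.imwrite("pics/p5.png",cv2.resize(np.hstack([a,b]),(800,400),interpolation=cv2.INTER_CUBIC))
E
```

```text
time_s: 22.38
eef_pos: [500.9, 66.4, 152.1]
ee_rot: [-0.112, 0.876, 0.405, 0.235]
force: [0.1, 0.8, -3.1]
grip_width: 0.15
grip_force: 68.4
time_s: 23.38
eef_pos: [548.9, -144.3, 132.2]
ee_rot: [-0.111, 0.878, 0.402, 0.236]
force: [0.3, 0.2, -2.7]
grip_width: 0.147
grip_force: 68.5
[(array([330. , 208.2]), np.int32(10)), (array([274.11, 220.67]), np.int32(9))] [(array([299.25, 232.62]), np.int32(8)), (array([346. , 258.8]), np.int32(10))]
[610.98 -73.07  70.  ] 147.00186390645496 49.291957929570096
[606.   -78.85  70.  ] 145.15674782011132 49.28356389739059
canister bar/mat check
[-0.7   0.47  1.67  0.61  1.08 -0.3 ] [ 548.92 -144.32  132.2 ] [ 0.27  0.22 -2.67]
(array([ 65.67,  75.49, -37.73]), array([-0.36, -0.05, -0.01]), array([ 0.33,  0.38, -0.87]))
```

View pics/p5.png

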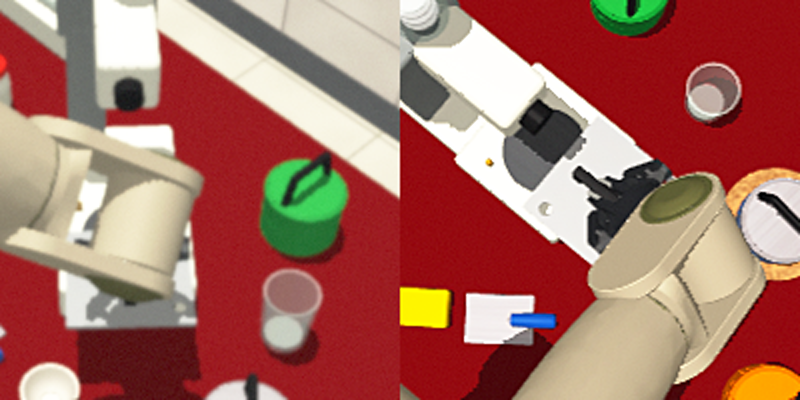

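```bash
python3 - <<'E'
from h import *
np.set_printoptions(precision=2,suppress=True)
d=pickle.load(open("cap4.pkl","rb"));T=d["top"]
I=T["image"][236:252,294:312];print(I.min(2))
z=132.2+9.5-42+6
y=np.radians(49.3);R=np.array([[np.cos(y),-np.sin(y)],[np.sin(y),np.cos(y)]]);c=np.array([548.92-3.6,-144.32-4.2])
print("expected hole px",proj(T,np.r_[c+R@[45,58],z]),proj(T,np.r_[c+R@[-45,-58],z]))
print("meas",plane(T,(302.5,244),z),c+R@[45,58])
E
```

```text
[[255 255 255 245 239 237 236 236 236 235 235 236 236 235 236 235 235 235]
 [255 251 239 236 237 236 236 236 236 236 235 236 235 234 234 235 234 235]
 [251 240 234 236 236 236 236 236 237 236 236 236 235 236 235 236 236 235]
 [240 234 235 236 236 236 238 238 239 238 236 236 236 235 235 235 234 234]
 [234 236 236 235 235 238 240 239 241 240 239 238 235 235 235 235 236 235]
 [236 236 235 236 237 241 226 168 140 173 214 235 237 236 235 236 236 235]
 [236 236 236 237 241 226 164 152 163 153 169 209 233 237 236 235 235 235]
 [236 236 236 238 242 181 143 161 162 149 255 255 238 236 236 235 236 235]
 [235 236 236 237 237 191 158 163 159 176 255 252 236 236 236 235 235 235]
 [235 235 236 237 242 204 157 161 154 255 255 246 232 236 236 235 235 234]
 [237 229 235 236 239 232 184 156 149 255 255 242 231 237 237 237 237 237]
 [251 246 241 235 238 242 224 183 170 167 202 232 237 237 237 237 236 236]
 [255 255 253 244 236 237 241 245 239 239 240 238 237 236 237 236 237 237]
 [255 255 255 253 242 236 238 238 239 238 238 237 237 236 237 236 237 236]
 [255 255 255 255 248 239 236 235 237 237 237 237 237 237 237 237 237 237]
 [193 255 255 255 255 255 239 230 237 235 236 237 237 236 236 236 236 237]]
expected hole px [[303.47 244.32]] [[361.2  231.44]]
meas [531.54 -74.19 105.7 ] [530.69 -76.58]
```

```bash
python3 -m handwheel '[[[5,6,-1,0,0,0,-1],[9,10,-2,0,0,0,-1],[12,14,-3,0,0,0,-1],[13,15,-3,0,0,0,-1],[12,13,-3,0,0,0,-1],[9,10,-2,0,0,0,-1],[5,6,-2,0,0,0,-1],[0,0,0,-0.3,0,0,-1]]]'
python3 - <<'E'
from h import *
from rig import sense,capture
np.set_printoptions(precision=2,suppress=True)
print(go((611,-73,104),49.3,30,0)[:2],sense()["force"])
d={n:capture(n) for n in("side","top")};pickle.dump(d,open("cap5.pkl","wb"))
a=d["side"]["image"][210:285,285:360,::-1];b=d["top"]["image"][180:255,262:337,::-1]
cv2.imwrite("pics/p6.png",cv2.resize(np.hstack([a,b]),(800,400),interpolation=cv2.INTER_CUBIC))
E
```

```text
time_s: 24.48
eef_pos: [614.2, -70.1, 116.8]
ee_rot: [-0.108, 0.878, 0.403, 0.235]
force: [0.3, -0.9, -2.8]
grip_width: 0.147
grip_force: 68.5
(array([  0.39,   1.3 , -22.34]), array([ 0.01, -0.  , -0.06])) [ 0.31 -0.9  -2.84]
```

View pics/p6.png

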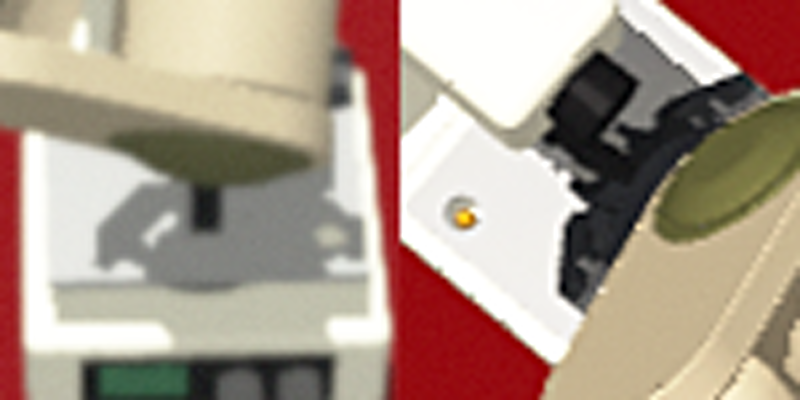

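Right panel: the pin shows inside the cover's hole, hole (460,211) against pin (465,217), so it is almost aligned. In the left panel the other hole is at (330,235). I'll work out the remaining offset numerically.

```bash
python3 - <<'E'
from h import *
np.set_printoptions(precision=2,suppress=True)
d=pickle.load(open("cap5.pkl","rb"));T=d["top"];S=d["side"]
z=116.8+9.5-42+6
print(blobs(T,(10,90,60),(32,255,255),(266,212,16,16)),blobs(S,(8,80,60),(32,255,255),(335,245,22,22)))
print(T["image"][214:226,268:281].min(2)); print(T["image"][214:226,268:281,0])
print(S["image"][248:261,340:354,2])
print("z",z,"hole T",plane(T,(262+60/5.33,180+211/5.33),z),"pin",plane(T,(262+65/5.33,180+217/5.33),75))
print("hole S",plane(S,(346.6,253.8),z),"pin S",plane(S,(346,258.75),70))
E
```

```text
[(array([273.5, 220.5]), np.int32(12))] []
[[236 236 236 236 237 237 238 236 237 236 236 236 237]
 [235 236 236 238 239 239 239 239 238 236 236 237 236]
 [235 237 241 242 225 209 227 238 239 237 237 236 236]
 [237 240 244 182 134 139 153 180 231 238 238 236 237]
 [237 242 205 146 157 166 160 166 213 236 238 236 236]
 [238 244 185 149 143  98  80 220 255 244 237 237 237]
 [239 238 184 162 111  45  30  14 232 249 238 236 236]
 [238 243 212 169  93  25  25   7 150 233 238 237 235]
 [236 239 240 207 138  69  53 120 233 244 238 236 237]
 [229 238 241 241 235 210 227 244 246 239 237 236 236]
 [247 240 236 239 242 244 244 241 239 238 237 236 237]
 [255 247 235 237 237 238 239 237 237 238 236 237 235]]
[[241 241 242 241 243 242 242 241 242 241 241 241 242]
 [241 241 242 243 244 243 243 243 242 241 241 241 240]
 [241 242 245 246 232 218 233 242 244 242 242 241 241]
 [242 245 247 190 145 157 173 195 234 242 242 242 241]
 [242 247 213 162 178 186 183 195 225 239 242 241 241]
 [243 248 193 163 181 193 207 255 255 248 241 242 242]
 [243 242 194 173 211 255 255 182 242 250 242 241 241]
 [243 247 2
[... 461 characters left out ...]
31 131 133 132 131 132 132 136 148 206]
 [130 129 131 130 136 147 151 150 141 132 128 130 140 193]
 [128 130 128 135 152 161 169 167 159 148 133 130 136 195]
 [129 131 130 133 150 167 173 171 169 155 135 128 137 190]
 [128 130 128 131 138 158 165 163 155 149 137 130 139 190]
 [125 127 128 129 132 139 141 142 140 138 130 128 137 186]
 [128 127 128 126 128 130 134 143 152 150 136 128 137 184]
 [127 127 130 130 127 136 150 173 200 195 168 157 162 198]
 [128 127 128 128 131 148 190 213 224 224 214 209 210 222]
 [129 131 128 128 130 141 179 212 221 221 221 220 219 222]]
z 90.3 hole T [596.37  -0.7   90.3 ] pin [595.53  -1.7   75.  ]
hole S [ 620.77 -150.27   90.3 ] pin S [ 620.55 -149.87   70.  ]
```

```bash
python3 -m handwheel '[[[-0.4,-0.4,-3,0,0,0,-1],[0,0,-3,0,0,0,-1],[0,0,-3,0,0,0,-1],[0,0,-2.5,0,0,0,-1],[0,0,-2,0,0,0,-1],[0,0,0,0,0,0,-1]]]'; python3 -m handwheel '[[[0,0,-2,0,0,0,-1],[0,0,-2,0,0,0,-1],[0,0,-1.5,0,0,0,-1],[0,0,0,0,0,0,-1]]]'
```

```text
time_s: 25.32
eef_pos: [613.7, -70.8, 103.4]
ee_rot: [-0.108, 0.878, 0.403, 0.235]
force: [0.2, 0.0, -3.2]
grip_width: 0.144
grip_force: 68.5
time_s: 25.82
eef_pos: [613.7, -70.8, 97.9]
ee_rot: [-0.108, 0.878, 0.403, 0.235]
force: [0.3, 0.1, -3.0]
grip_width: 0.149
grip_force: 68.5
```

```bash
python3 -m handwheel '[[[0,0,-1,0,0,0,-1],[0,0,-1,0,0,0,-1],[0,0,0,0,0,0,-1]]]'; python3 -m handwheel '[[[0,0,-0.5,0,0,0,-1],[0,0,-0.3,0,0,0,-1]]]'
```

```text
time_s: 26.2
eef_pos: [613.7, -70.8, 96.0]
ee_rot: [-0.108, 0.878, 0.403, 0.235]
force: [0.0, 0.2, -3.4]
grip_width: 0.148
grip_force: 68.5
time_s: 26.45
eef_pos: [613.8, -70.9, 95.4]
ee_rot: [-0.108, 0.878, 0.403, 0.235]
force: [-1.9, -1.2, 0.4]
grip_width: 0.145
grip_force: 68.9
```

Seated on the disc. Releasing slowly and backing off along the tool's axis.

```bash
python3 -m handwheel '[[[0,0,0,0,0,0,-0.6],[0,0,0,0,0,0,-0.3],[0,0,0,0,0,0,0.2],[0,0,0,0,0,0,0.8],[0,0,0,0,0,0,1],[0,0,0,0,0,0,1]]]'
python3 -m handwheel '[[[-3,-3.5,8,0,0,0,1],[-5,-6,14,0,0,0,1],[-8,-9,20,0,0,0,1],[-10,-12,24,0,0,0,1],[-12,-14,24,0,0,0,1],[-15,-16,24,0,0,0,1],[-20,-15,24,0,0,0,1],[-25,-5,20,0,0,0,1]]]'
python3 -m handwheel '[[[-20,20,10,0,0,0,1],[-20,30,0,0,0,0,1],[-20,40,0,0,0,0,1],[-15,40,0,0,0,0,1],[-10,40,0,0,0,0,1],[0,40,0,0,0,0,1],[0,40,0,0,0,0,1],[0,30,0,0,0,0,1]]]'
python3 - <<'E'
from h import *
from rig import sense,capture
np.set_printoptions(precision=2,suppress=True)
d={n:capture(n) for n in("side","top")};pickle.dump(d,open("cap6.pkl","wb"));T=d["top"];S=d["side"]
bt=blobs(T,(12,120,80),(30,255,255),(262,195,80,40));bs=blobs(S,(10,90,60),(30,255,255),(285,215,75,60));print(bt,bs)
# cover handle & canister handle dark blobs, canister blue band
for n,c,r in(("T",T,(262,185,80,55)),("S",S,(285,205,75,70)),("canT",T,(385,215,70,70)),("canS",S,(340,300,90,80))): print(n,[(a,k) for a,k in blobs(c,(0,0,0),(180,255,60),r,20)])
d3=pickle.load(open("cap3.pkl","rb"))
for m,(lo,hi) in {"canlid":((0,0,120),(180,60,255))}.items():
    for c in (d3["top"],T):
        b=blobs(c,lo,hi,(385,215,75,75),100);print(m,b,[plane(c,x[0],94) for x in b])
for nm,c,x,y,w,h in(("T",T,385,215,75,75),):
    H=cv2.cvtColor(c["image"],cv2.COLOR_RGB2HSV)[y:y+h,x:x+w];k=cv2.inRange(H,(8,60,100),(25,200,255));P=cv2.findNonZero(k);print("mat circle",cv2.minEnclosingCircle(P),cv2.boundingRect(k))
    l=cv2.inRange(H,(0,0,0),(180,80,255));n,lab,st,ce=cv2.connectedComponentsWithStats(l);i=1+np.argmax(st[1:,4]);print("can circle",cv2.minEnclosingCircle(cv2.findNonZero((lab==i).astype(np.uint8))),st[i])
E
```

```text
time_s: 27.2
eef_pos: [613.7, -70.8, 95.3]
ee_rot: [-0.108, 0.878, 0.403, 0.235]
force: [0.5, -0.4, 0.1]
grip_width: 0.997
grip_force: 0.0
time_s: 28.2
eef_pos: [514.8, -152.4, 255.1]
ee_rot: [-0.107, 0.878, 0.403, 0.236]
force: [0.4, -0.5, -0.3]
grip_width: 0.994
grip_force: 0.0
time_s: 29.2
eef_pos: [430.3, 129.8, 264.3]
ee_rot: [-0.107, 0.878, 0.403, 0.236]
force: [-0.3, -0.7, 0.1]
grip_width: 1.003
grip_force: 0.0
[(array([329.88, 208.12]), np.int32(8)), (array([273.7, 220.8]), np.int32(10))] [(array([299. , 231.8]), np.int32(10)), (array([346. , 258.5]), np.int32(12))]
T [(array([300.37, 205.99]), np.int32(331))]
S [(array([322.61, 240.  ]), np.int32(158))]
canT [(array([423.93, 247.94]), np.int32(169))]
canS [(array([385.38, 337.73]), np.int32(150))]
canlid [(array([421.03, 250.12]), np.int32(1252))] [array([ 511.49, -368.52,   94.  ])]
canlid [(array([421.04, 250.13]), np.int32(1255))] [array([ 511.46, -368.53,   94.  ])]
mat circle ((32.58975601196289, 36.78377151489258), 28.69338607788086) (4, 9, 58, 56)
can circle ((35.5803337097168, 35.596954345703125), 22.72708511352539) [  15   14   44   43 1489]
```

Both pins show through the cover. The canister stands about 7 mm off the mat's centre, where 23 mm is allowed.

```bash
python3 -c "
from rig import *
print(finish_job())"
```

```text
the job is handed in; nothing more can be done
None
```

The canister stands upright on the cork mat and the cover lies flat on the heater over both brass pins; the job was handed in at about 29 s of the 72 s allowed. On the first approach the gripper drifted to within a few centimetres of the fragile head before I backed it off, with no contact force measured.

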